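Turn the upside-down switch box over onto the lamp foot

ROBOT

A 6-joint arm with a two-finger parallel gripper is mounted at the origin on the work surface. World frame = base frame: x ahead of the robot, y to its left, z up, the work surface at z = 0. Lengths are in m, angles in degrees, forces in N, time in s.
With the tool pointing down it reaches from about 0.3 to 0.95 m from the base axis. Payload 3.1 kg.
Tool frame: the origin (TCP) lies midway between the tips of the shut fingers; the grasp point (between the pads) lies 19 mm behind it; z points along the fingers, y is the line along which they close (so a half turn about z gives the same grasp; the last joint's range is limited). The gripper opens to 85 mm and grips with 20 to 120 N. Pads are 22 mm wide; open, the fingers measure 114 mm over their backs; the gripper's body (76 mm by 85 mm) begins 54 mm behind the grasp point. The pads swing forward as they close: fully open they stand 13 mm farther back than shut.
Start: joints at [71.637, 17.653, 93.61, -0, 68.738, -3.994], TCP at [0.155, 0.605, 0.231] pointing down, gripper open.
Joint ranges: [-175.34, 175.34], [-45.06, 112.39], [2.9, 150.54], [-68.45, 248.45], [3.09, 151.38], [-168.51, 168.51]. Speed limits (degrees/s): [159.86, 159.86, 180, 180, 180, 180].

INTERFACE

Orientations are given as a 3x3 rotation matrix whose columns are the frame's x, y, z axes.
In Python, from workcell import robot gives the robot as it stands. Calls block until the motion is done:
- robot.move_to(position, orientation): joint-space move of the TCP to a pose.
- robot.move_l(position, frame=None, max_speed=0.15, contact_N=None): straight line of the TCP; frame=None keeps the orientation; max_speed is the mean speed in m/s. With contact_N (N) it stops when the force on the tool has changed by that much, and returns True; else False.
- robot.set_joints(angles): joint-space move.
- robot.command_gripper(opening, squeeze=None): opening from 0.0 (shut) to 1.0 (fully open); squeeze is the grip in N (None keeps the last); returns when the fingers have stopped.
- robot.sleep(seconds).
- robot.solve_ik(position, orientation): joint angles nearest the present ones, or None.
- robot.read_state(): the state.
- robot.read_camera(name): name is "scene" or "top"; returns (picture, depth): 420x560x3 uint8, red, green, blue; 420x560 float32, m along the optical axis (not along the pixel's ray), 0 where there is no reading.
- robot.camera_params(name): a dict with "intrinsics" (3x3 intrinsics, pixels), "k1" (the pictures are not rectified: a ray, as slopes to the right and down, at radius r is drawn at 1 + k1 r^2 times it, then the intrinsics apply), "world_from_camera" (4x4, takes a point from camera to world coordinates). Camera axes: x right, y up, looking along -z (the intrinsics and any distortion apply to the point x, -y, -z); pixel columns grow to the right and rows downward; lengths in m; the calibration is good to about 2 mm. A picture is of the moment at which its call begins. camera_params takes no time and is no camera call.
A pose or a line that the arm cannot do raises robot.PlanningError and nothing moves.
- robot.job_done(): hands the job in; it is judged then, once.
The state is a dict: "clock": time; "joint_pos": joint angles; "dq": joint speeds; "effort": joint torques, N m; "position": TCP position; "ee_rot": TCP orientation; "wrist_force": force on the tool from outside, world axes, zero at the start; "ft_torque": the same for the moment, N m; "grip_width": opening from 0.0 (shut) to 1.0 (fully open); "grip_force": force on a finger pad.
Only numpy, scipy, OpenCV 4.12 (cv2) and the standard library are available. Lean on these libraries where they do the work, as an engineer would, in place of code of your own. Each camera call takes 0.05 s, during which the arm holds its last target. There are 200 camera calls.

TASK

One of the three black switch boxes lies upside down, with its bare metal base plate and yellow dot facing up. Turn that box over and set it on the green lamp foot so that it lies flat, red switch up, inside the white ring, and let go of it. Leave the two other boxes where they are.

Things in the scene. Friction and masses are not known exactly. Their poses are not given: they have to be found in the camera images.
- switch_box_1: Black plastic switch box, a plain block 64 (its x) by 48 (y) by 36 mm (z), about 0.16 kg; origin at its centre. z points out of the face with a flush red round button; the opposite face is a flush aluminium base plate with a yellow dot 22 mm across. Starts upside down (z down, yellow dot up) on the bench. It stands steadily on a 48 by 36 mm end and topples if pushed near the top.
- switch_box_2: The same kind of box, same size, origin and axes, lying right way up (red button up). To be left alone.
- switch_box_3: The same kind of box, same size, origin and axes, lying right way up (red button up). To be left alone.
- ring_centre (a point): Centre of the white ring (134 mm outer diameter, flush paint) on the flat top face of the green round lamp foot, a steel disc 200 mm across and 8 mm thick that lies fixed on the bench. The point is on the top face, 8 mm above the bench; z up.
Mind the look-alikes: they are no part of the job. What is shaped like the switch_box_1 but blue is not meant.

How it is judged:
By the outcome, as a careful person would: the job done as asked, in the order asked, and still so for the second after the job is handed in, with the robot touching nothing.
It also fails if it takes over 58 s, if anything falls off the work surface, if the arm or the gripper's body presses on something with over 40 N, if the wrist force passes 120 N, or if a joint passes its speed limit or range.

## Working session

There is one attempt and no reset: what is moved stays moved. The work goes in short steps, each a Python script; the robot and the scene stay as the last script left them, time stands still between calls to the robot, and variables do not carry over. Pictures are saved under pics/ and viewed, at most 10 in all, crops included, and the job is handed in when it is done.

```bash
mkdir -p pics
cat > h.py <<'E'
import numpy as np, cv2
from workcell import robot
def cam(n,f):
    p,d=robot.read_camera(n); cv2.imwrite(f'pics/{f}.png',p[:,:,::-1]); np.savez(f'pics/{f}.npz',p=p,d=d); return p,d
def ray(n,u,v):
    c=robot.camera_params(n); K=np.array(c['intrinsics']);k=c['k1'];T=np.array(c['world_from_camera'])
    s=cv2.undistortPoints(np.array([[[u,v]]],float),K,np.array([k,0,0,0,0.]))[0,0]
    return T[:3,3],T[:3,:3]@np.array([s[0],-s[1],-1])
def px(n,u,v,d): o,r=ray(n,u,v); return o+r*d
def pz(n,u,v,z): o,r=ray(n,u,v); return o+r*(z-o[2])/r[2]
E
python3 - <<'E'
from h import *
a,_=cam('scene','s0');b,_=cam('top','t0')
print(robot.camera_params('scene'),robot.camera_params('top'),robot.read_state()['clock'])
E
```

```text
{'intrinsics': array([[432.68200819,   0.        , 279.39665759],
       [  0.        , 432.68200819, 207.20272143],
       [  0.        ,   0.        ,   1.        ]]), 'k1': -0.12938811155245322, 'world_from_camera': array([[ 0.85839409, -0.39562067,  0.32656373,  0.80753439],
       [ 0.51293735,  0.67111947, -0.53525129, -0.47330304],
       [-0.0074068 ,  0.62696328,  0.7790136 ,  0.80168464],
       [ 0.        ,  0.        ,  0.        ,  1.        ]])} {'intrinsics': array([[395.38583036,   0.        , 283.17160806],
       [  0.        , 395.38583036, 202.3768494 ],
       [  0.        ,   0.        ,   1.        ]]), 'k1': -0.07106747758596453, 'world_from_camera': array([[ 0.02475442,  0.99559979, -0.09037855,  0.42211908],
       [-0.99967982,  0.02417874, -0.00745914,  0.023176  ],
       [-0.00524108,  0.09053426,  0.99587955,  0.89081818],
       [ 0.        ,  0.        ,  0.        ,  1.        ]])} 0.1
```

View pics/s0.png

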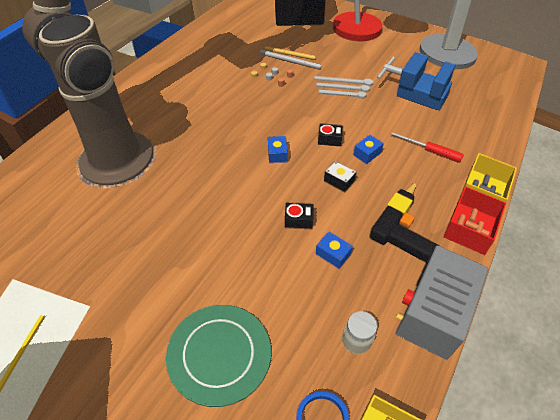

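View pics/t0.png

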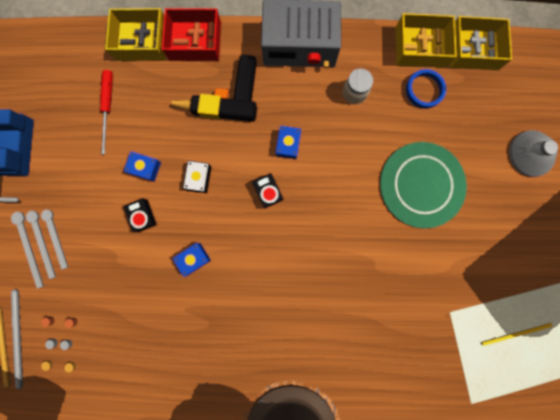

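The top view shows box 1 (bare plate, yellow dot) at about (197,177), the upright black boxes at (267,190) and (140,215), and the ring at (424,184). The scene view agrees. Next I measure them.

Run:
```python
from h import *
z=np.load('pics/t0.npz');p=z['p'];d=z['d']
def meas(mask,h,name):
    cs,_=cv2.findContours(mask.astype(np.uint8),cv2.RETR_EXTERNAL,cv2.CHAIN_APPROX_NONE)
    c=max(cs,key=cv2.contourArea)[:,0].astype(float)
    w=np.array([pz('top',u,v,h)[:2] for u,v in c])
    r=cv2.minAreaRect((w*1000).astype(np.float32)); print(name,r); return r
hsv=cv2.cvtColor(p,cv2.COLOR_RGB2HSV)
roi=np.zeros(d.shape,bool);roi[155:200,175:220]=1
# plate incl. dot: bright
m=roi&(hsv[...,2]>150)&((hsv[...,1]<70)|((hsv[...,0]>20)&(hsv[...,0]<35)&(hsv[...,1]>100)&(hsv[...,2]>190)))
meas(m,.036,'plate')
g=(hsv[...,0]>60)&(hsv[...,0]<90)&(hsv[...,1]>80); g[:, :370]=0
meas(g,.008,'foot')
for u,v in[(197,177),(424,184),(400,184)]: print(px('top',u,v,d[v,u]))
cv2.imwrite('pics/c.png',cv2.resize(np.hstack([p[150:205,170:225],np.repeat(m[150:205,170:225,None]*255,3,2).astype(np.uint8)])[:,:,::-1],None,fx=7,fy=7,interpolation=0))
# scene-cam check
s=np.load('pics/s0.npz');
h2=cv2.cvtColor(s['p'],cv2.COLOR_RGB2HSV)
for (u,v) in[(341,171),(219,353)]: print('scene',px('scene',u,v,s['d'][v,u]))
```

```text
plate ((554.5511474609375, 223.68057250976562), (44.61248016357422, 61.020301818847656), 83.09536743164062)
foot ((551.705810546875, -286.9479064941406), (190.13267517089844, 194.31048583984375), 1.2301344871520996)
[0.55093191 0.21989188 0.03647472]
[ 0.55187344 -0.28864057  0.00778472]
[ 0.55039987 -0.23345786  0.00796017]
scene [0.55896261 0.22366365 0.03916983]
scene [ 0.55745238 -0.28775708  0.00781319]
```

View pics/c.png

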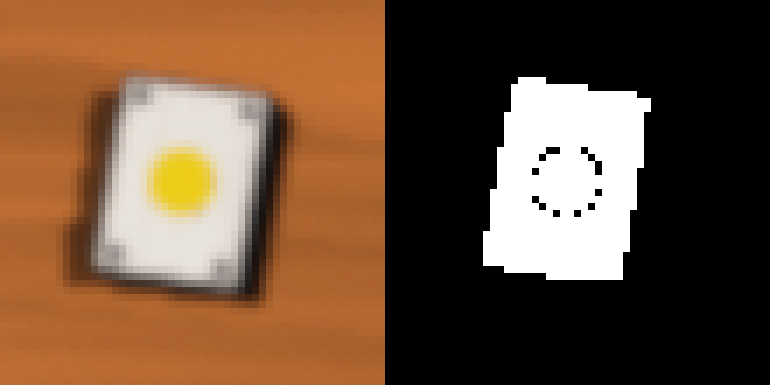

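```bash
cat >> h.py <<'E'
def R(psi,tau,s=1):
    psi,tau=np.radians([psi,tau]); a=np.array([np.cos(psi),np.sin(psi),0]); e=np.array([0,0,1.])
    z=-e*np.cos(tau)+a*np.sin(tau); y=s*np.cross(e,a); return np.column_stack([np.cross(y,z),y,z])
C1=np.array([.555,.2225,.018]); F=np.array([.554,-.287,.008]); E=np.array([0,0,1.])
def tcp_for(grasp,Rm): return grasp+.019*Rm[:,2]
E
python3 - <<'E'
from h import *
for s in(1,-1):
  for psi in(-6.9,173.1):
    for t in(-30,):
      Rm=R(psi,t,s);g=C1+[0,0,.006]
      for dz in(0,.1):
        q=robot.solve_ik(tcp_for(g,Rm)+[0,0,dz],Rm); print('pick',s,psi,dz,None if q is None else np.round(q))
  for psi in(-60,-27,0,30,90,150,180,-150,-90):
    r=[]
    for t in(-30,60):
      Rm=R(psi,t,s)
      for dz in (.035,.12): 
        q=robot.solve_ik(tcp_for(F+[0,0,dz],Rm),Rm); r.append(None if q is None else np.round(q).astype(int).tolist())
    print('place',s,psi,r)
E
```

```text
pick 1 -6.9 0 [ 13.  46.  83.  10.  79. -75.]
pick 1 -6.9 0.1 [ 13.  39.  83.  10.  87. -73.]
pick 1 173.1 0 None
pick 1 173.1 0.1 [ 25.  15. 120. -40.  24. 156.]
place 1 -60 [[-37, 47, 80, 11, 82, -71], [-37, 41, 79, 11, 88, -70], [-14, 37, 124, 237, 48, 71], [-14, 24, 126, 246, 43, 59]]
place 1 -27 [[-31, 49, 76, -2, 85, -93], [-31, 43, 76, -2, 92, -93], [-34, 34, 132, 171, 46, 92], [-34, 20, 134, 168, 34, 96]]
place 1 0 [[-25, 47, 79, -13, 82, -111], [-25, 41, 78, -12, 88, -112], [-50, 36, 126, 119, 50, 108], [-50, 23, 128, 110, 45, 121]]
place 1 30 [[-21, 43, 86, -24, 72, -129], [-21, 37, 86, -23, 79, -132], [-56, 41, 111, 78, 62, 121], [-56, 31, 113, 74, 64, 131]]
place 1 90 [[-18, 32, 108, -47, 41, -162], None, [-48, 58, 74, 36, 98, 120], [-48, 51, 75, 37, 103, 124]]
place 1 150 [[-32, 25, 120, 10, 5, 78], [-32, 15, 120, 3, 16, 85], [-31, 68, 53, -1, 119, 89], [-31, 62, 54, -1, 124, 89]]
place 1 180 [[-40, 26, 118, 58, 23, -2], [-40, 17, 117, 42, 29, 16], [-22, 66, 57, -21, 113, 70], [-22, 59, 59, -22, 118, 68]]
place 1 -150 [[-45, 31, 109, 47, 42, -21], [-45, 22, 109, 40, 48, 
[... 736 characters left out ...]
0 [[-21, 43, 86, -24, 72, 51], [-21, 37, 86, -23, 79, 48], [-56, 41, 111, 78, 62, -59], [-56, 31, 113, 74, 64, -49]]
place -1 90 [[-18, 32, 108, -47, 41, 18], [-18, 24, 107, -40, 47, 9], [-48, 58, 74, 36, 98, -60], [-48, 51, 75, 37, 103, -56]]
place -1 150 [[-32, 25, 120, 10, 5, -102], [-32, 15, 120, 3, 16, -95], [-31, 68, 53, -1, 119, -91], [-31, 62, 54, -1, 124, -91]]
place -1 180 [None, [-40, 17, 117, 42, 29, -164], [-22, 66, 57, -21, 113, -110], [-22, 59, 59, -22, 118, -112]]
place -1 -150 [[-45, 31, 109, 47, 42, 159], [-45, 22, 109, 40, 48, 168], [-15, 59, 71, -38, 98, -123], [-15, 52, 73, -39, 103, -126]]
place -1 -90 [[-42, 43, 88, 23, 72, 127], [-42, 36, 87, 22, 79, 130], None, None]
```

Run:
```python
from h import *
for t in(-20,-15,-10):
  Rm=R(173.1,t,-1);a=-np.array([np.cos(np.radians(-6.9)),np.sin(np.radians(-6.9)),0]);g=C1+[0,0,.005]+.009*a
  for dz in(0,.1):
    q=robot.solve_ik(tcp_for(g,Rm)+[0,0,dz],Rm); print('pick',t,dz,None if q is None else np.round(q))
for psi in(130,140,150,160,170):
  for t in(-20,-15,70,75):
    Rm=R(psi,t,-1)
    print(psi,t,[None if q is None else np.round(q).astype(int).tolist() for q in[robot.solve_ik(tcp_for(F+[0,0,dz],Rm),Rm) for dz in(.03,.12)]])
z=np.load('pics/t0.npz');d=z['d']
for u,v in[(427,75),(358,80),(427,20),(532,150),(549,148),(485,40),(300,30)]: print(u,v,px('top',u,v,d[v,u]).round(3))
```

```text
pick -20 0 [ 23.  26. 117. -27.  22. -36.]
pick -20 0.1 [ 23.  16. 116. -18.  33. -46.]
pick -15 0 [ 22.  27. 114. -16.  27. -48.]
pick -15 0.1 [ 22.  17. 113. -12.  38. -53.]
pick -10 0 [ 20.  28. 111.  -9.  32. -56.]
pick -10 0.1 [ 20.  18. 110.  -7.  43. -58.]
130 -20 [[-28, 27, 113, -20, 23, -51], [-28, 18, 112, -14, 32, -57]]
130 -15 [[-29, 28, 110, -11, 29, -60], [-29, 19, 109, -9, 38, -63]]
130 70 [[-37, 74, 49, 15, 126, -76], [-37, 66, 52, 16, 130, -75]]
130 75 [[-37, 77, 45, 16, 131, -76], [-37, 69, 49, 18, 135, -74]]
140 -20 [[-30, 26, 114, -10, 20, -71], [-30, 17, 113, -7, 31, -74]]
140 -15 [[-30, 27, 111, -6, 27, -76], [-30, 19, 109, -4, 37, -77]]
140 70 [[-34, 75, 46, 7, 129, -83], [-34, 67, 49, 8, 133, -83]]
140 75 [[-34, 78, 42, 8, 134, -83], [-34, 70, 47, 8, 138, -82]]
150 -20 [[-32, 26, 114, 2, 20, -93], [-32, 17, 113, 1, 30, -93]]
150 -15 [[-32, 27, 111, 1, 27, -92], [-32, 19, 110, 1, 37, -92]]
150 70 [[-31, 75, 45, -1, 130, -91], [-31, 68, 48, -1, 134, -91]]
150 75 [[-31, 79, 41, -1, 135, -91], [-31, 71, 45, -1, 139, -91]]
160 -20 [[-34, 26, 114, 13, 21, -115], [-34, 17, 113, 9, 31, -111]]
160 -15 [[-33, 27, 111, 7, 27, -109], [-33, 19, 109, 6, 37, -107]]
160 70 [[-28, 75, 45, -10, 129, -99], [-28, 68, 49, -10, 133, -100]]
160 75 [[-28, 78, 42, -11, 134, -99], [-28, 71, 46, -11, 138, -100]]
170 -20 [[-35, 27, 113, 22, 23, -134], [-35, 18, 112, 16, 33, -127]]
170 -15 [[-34, 28, 110, 13, 29, -125], [-34, 19, 109, 10, 39, -121]]
170 70 [[-25, 74, 47, -17, 127, -106], [-25, 67, 50, -18, 131, -107]]
170 75 [[-25, 77, 44, -19, 132, -107], [-25, 70, 48, -20, 135, -109]]
427 75 [ 0.812 -0.301  0.005]
358 80 [ 0.765 -0.125  0.074]
427 20 [ 0.933 -0.294  0.037]
532 150 [ 0.629 -0.522  0.049]
549 148 [ 0.629 -0.545  0.074]
485 40 [ 0.901 -0.44   0.018]
300 30 [0.86  0.003 0.103]
```

Run:
```python
from h import *
t=-20;Rm=R(173.1,t,-1);a=R(173.1,90)[:,2]
g=C1+[0,0,.005]+.009*a; T=tcp_for(g,Rm); print(T)
robot.move_to(T-.11*Rm[:,2],Rm)
print(robot.move_l(T,max_speed=.12,contact_N=12), robot.read_state()['position'])
robot.command_gripper(0.3,60)
st=robot.read_state();print(st['grip_width'],st['grip_force'],st['position'],st['wrist_force'])
robot.move_l(np.array(st['position'])+[0,0,.14],max_speed=.15)
st=robot.read_state();print(st['grip_width'],st['grip_force'],st['wrist_force'],st['clock'])
R2=R(150,70,-1); pbt=Rm.T@(C1-T); np.save('pbt.npy',pbt)
T2=F+[0,0,.032]-R2@pbt; print(T2)
robot.move_to(T2+[0,0,.1],R2)
st=robot.read_state();print(st['grip_width'],st['grip_force'],st['wrist_force'],st['clock'])
cam('scene','s1')
```

```text
[0.5525165  0.22280054 0.00514584]
False [0.55289231 0.22315864 0.00571064]
0.5509734440040887 63.572713136672974 [0.55305892 0.22317992 0.00611684] [-2.46707429  1.28538271  5.91905678]
0.5553002038116376 62.81874418258667 [-0.69311554 -0.4520158  -1.25001466] 4.625
[ 0.54286797 -0.28057292  0.04250162]
0.5532512202238 62.81736731529236 [ 0.03486342  1.14702487 -1.35100243] 6.4833
```

View pics/s1.png

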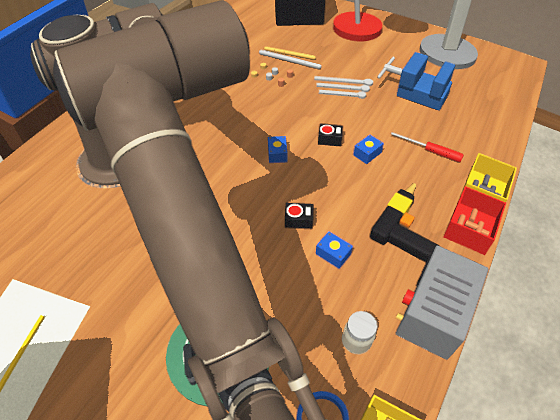

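The box is held (47 mm between the pads), the other boxes are where they were, and the ring is hidden by the arm. I lower it to stand on end.

Run:
```python
from h import *
pbt=np.load('pbt.npy');R2=R(150,70,-1);T2=F+[0,0,.032]-R2@pbt
robot.move_l(T2+[0,0,.012],max_speed=.1)
print(robot.move_l(T2-[0,0,.006],max_speed=.02,contact_N=5))
st=robot.read_state();print(np.array(st['position'])-T2,st['wrist_force'])
robot.command_gripper(1.0)
p=np.array(robot.read_state()['position'])
robot.move_l(p-.1*R2[:,2],max_speed=.12)
R3=R(150,-20,-1)
robot.move_to(F+[0,0,.25]-.12*R3[:,0]*0+[-.17,.1,.0],R3)
st=robot.read_state();print(st['clock'],st['wrist_force'])
cam('scene','s2');p,_=cam('top','t2');s=np.load('pics/s2.npz')['p']
cv2.imwrite('pics/c2.png',np.hstack([cv2.resize(p[110:260,350:500],(390,390)),cv2.resize(s[240:420,130:310],(390,390))])[:,:,::-1])
```

```text
True
[-0.00026602  0.00019134 -0.00094942] [ 2.52227312 -0.76368362  3.39776703]Traceback (most recent call last):
  File "<stdin>", line 8, in <module>
workcell.PlanningError: the arm cannot follow that straight line within its joint ranges
```

Run:
```python
from h import *
R2=R(150,70,-1)
p=np.array(robot.read_state()['position'])
for k,u in((.06,.03),(.03,.03),(.02,.0),(0,.1)):
    try: robot.move_l(p-k*R2[:,2]+[0,0,u],max_speed=.1);print(k,u);break
    except robot.PlanningError: pass
p=np.array(robot.read_state()['position'])
if p[2]<.13: robot.move_l(p+[0,0,.13-p[2]],max_speed=.12)
R3=R(150,-20,-1)
robot.move_to(F+[-.17,.1,.25],R3)
st=robot.read_state();print(st['clock'],st['wrist_force'])
cam('scene','s2');p,_=cam('top','t2');s=np.load('pics/s2.npz')['p']
cv2.imwrite('pics/c2.png',np.hstack([cv2.resize(p[110:260,350:500],(390,390)),cv2.resize(s[240:420,130:310],(390,390))])[:,:,::-1])
```

```text
0.06 0.03
11.75 [0.27559039 0.65622796 0.16021796]
```

View pics/c2.png

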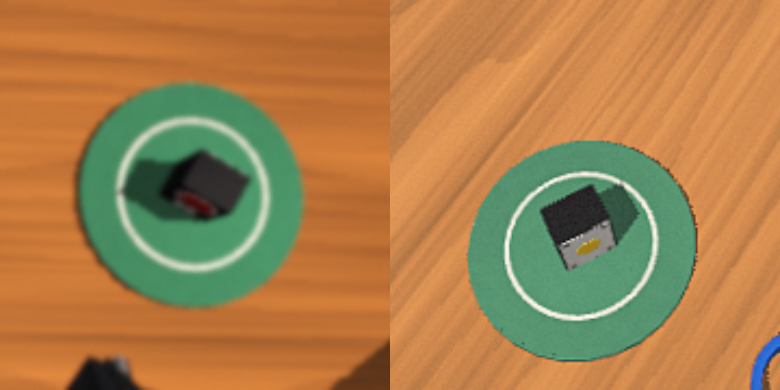

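The box stands on its end near the ring centre: its dark top end is at about (215,185) in the left crop, red faces the robot, and the plate faces away. I measure its top end before regripping.

Run:
```python
from h import *
for n in('top','scene'):
    z=np.load(f'pics/{n[0]}2.npz');d=z['d'];W=[]
    for v in range(0,420):
        for u in range(0,560):
            if n=='top' and not(360<u<490 and 110<v<230):continue
            if n=='scene' and not(130<u<310 and 280<v<400):continue
            if d[v,u]>0:
                w=px(n,u,v,d[v,u])
                if .066<w[2]<.08: W.append(w)
    W=np.array(W);print(n,len(W),W.mean(0),cv2.minAreaRect((W[:,:2]*1000).astype(np.float32)))
```

```text
Traceback (most recent call last):
  File "h.py", line 9, in px
    def px(n,u,v,d): o,r=ray(n,u,v); return o+r*d
                         ~~~^^^^^^^
  File "h.py", line 6, in ray
    c=robot.camera_params(n); K=np.array(c['intrinsics']);k=c['k1'];T=np.array(c['world_from_camera'])
ValueError: time passes only in moves, steps and waits
```

```bash
sed -i 's/^def ray/P={}\ndef ray/; s/    c=robot.camera_params(n);/    if n not in P: P[n]=robot.camera_params(n)\n    c=P[n];/' h.py
python3 - <<'E'
from h import *
for n,(u0,u1,v0,v1) in dict(top=(380,470,130,220),scene=(170,260,300,380)).items():
    d=np.load(f'pics/{n[0]}2.npz')['d']
    W=np.array([px(n,u,v,d[v,u]) for v in range(v0,v1) for u in range(u0,u1) if d[v,u]>0])
    W=W[(W[:,2]>.066)&(W[:,2]<.08)]
    print(n,len(W),W.mean(0),cv2.minAreaRect((W[:,:2]*1000).astype(np.float32)))
E
```

```text
top 404 [ 0.55313567 -0.28491197  0.07042457] ((553.8527221679688, -285.335693359375), (49.165306091308594, 38.51207733154297), 61.79049301147461)
scene 568 [ 0.55772515 -0.28592724  0.07221851] ((556.717529296875, -285.40753173828125), (48.65044021606445, 37.59286880493164), 59.20142364501953)
```

Run:
```python
from h import *
C=np.array([.555,-.286,.040]);a=R(150,90)[:,2];R1=R(150,-27,-1);R2=R(150,63,-1)
T=tcp_for(C+.008*a+[0,0,.004],R1)
robot.move_to(T-.10*R1[:,2],R1)
print(robot.move_l(T,max_speed=.12,contact_N=12))
robot.command_gripper(0.3,60)
st=robot.read_state();T=np.array(st['position']);print(st['grip_width'],st['grip_force'],T)
pbt=R1.T@(C-T)
robot.move_l(T+[0,0,.1],max_speed=.12)
T2=F+[0,0,.018]-R2@pbt
robot.move_to(T2+[0,0,.09],R2)
st=robot.read_state();print(st['grip_width'],st['clock'])
robot.move_l(T2+[0,0,.012],max_speed=.1)
print(robot.move_l(T2-[0,0,.005],max_speed=.02,contact_N=5))
st=robot.read_state();print(np.array(st['position'])-T2,st['wrist_force'])
robot.command_gripper(1.0)
p=np.array(robot.read_state()['position'])
for k,u in((.06,.03),(.03,.03),(0,.1)):
    try: robot.move_l(p-k*R2[:,2]+[0,0,u],max_speed=.1);print(k,u);break
    except robot.PlanningError: pass
p=np.array(robot.read_state()['position'])
if p[2]<.13: robot.move_l(p+[0,0,.13-p[2]],max_speed=.12)
robot.move_to(F+[-.17,.1,.25],R(150,-20,-1))
st=robot.read_state();print(st['clock'],st['wrist_force'])
cam('scene','s3');p,_=cam('top','t3');s=np.load('pics/s3.npz')['p']
cv2.imwrite('pics/c3.png',np.hstack([cv2.resize(p[110:260,350:500],(390,390)),cv2.resize(s[90:420,130:460],(390,390))])[:,:,::-1])
for n,(u0,u1,v0,v1) in dict(top=(380,470,130,220),scene=(170,270,300,390)).items():
    d=np.load(f'pics/{n[0]}3.npz')['d']
    W=np.array([px(n,u,v,d[v,u]) for v in range(v0,v1) for u in range(u0,u1) if d[v,u]>0])
    W=W[(W[:,2]>.038)&(W[:,2]<.08)]
    print(n,len(W),W.mean(0),cv2.minAreaRect((W[:,:2]*1000).astype(np.float32)))
```

```text
False
0.5552019298285905 62.57436275482178 [ 0.55588948 -0.28655567  0.02798834]
0.5548187472645948 16.7167
True
[-0.00021357  0.00013289 -0.00067458] [ 1.6012959  -0.67215109  5.16274342]
0.06 0.03
21.8333 [ 0.29157466 -0.69974189  0.31883381]
top 642 [ 0.55404688 -0.2857216   0.04266393] ((554.3401489257812, -285.9948425292969), (49.44719696044922, 66.03128814697266), 59.3829345703125)
scene 916 [ 0.55871937 -0.28665315  0.04465452] ((557.192138671875, -285.85845947265625), (49.12982177734375, 65.27088928222656), 60.190853118896484)
```

View pics/c3.png

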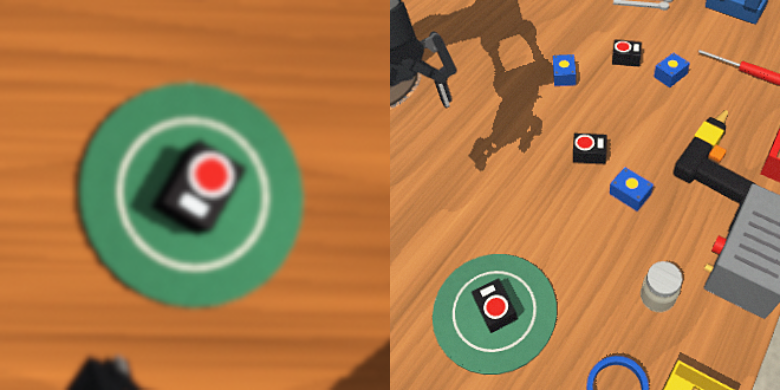

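The box lies flat with red up at about (205,188) in the left crop, inside the ring. Its top is 43–45 mm high against 44 mm expected. The two other boxes have not moved and the gripper is clear.

```bash
python3 -c "
from workcell import robot
print(robot.job_done())"
```

```text
the job is handed in; nothing more can be done
None
```

Job handed in at about 22 s on the robot's clock: switch_box_1 lies flat, red switch up, inside the white ring and released, and the two other boxes were left where they were.

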